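Make up two watch-repair kits on their mats

TASK

Make up the two repair kits from the stock on the bench. On the green mat lay the watch in one of the square bays and the blue-handled screwdriver lengthwise in the long tool bay; on the grey mat lay the steel case ring and the brass disc, each in the middle of a square bay of its own, and the red-handled screwdriver lengthwise in the long tool bay. Set each thing down centred in its bay, flat and the way up it lies now, do not drop it, and leave the yellow-handled screwdriver, the white tin and the loupe where they are.

Things in the scene. Friction and masses are not known exactly. Their poses are not given: they have to be found in the camera images.
- green_mat: green silicone kit mat fixed to the bench, 152 (x) x 126 mm (y), 4 mm thick. Origin: centre of underside, z up. Paler ribs 4 mm wide rise 3 mm above its floor (tops 7 mm over the bench) round three bays: tool bay, 144 (x) x 44 mm, centre (0, +37) mm, with four thin dark cross lines; two square bays, 70 x 70 mm, centres (-37, -24) and (+37, -24) mm. For the watch and the blue-handled screwdriver.
- grey_mat: dark grey silicone kit mat fixed to the bench, 152 (x) x 126 mm (y), 4 mm thick. Origin: centre of underside, z up. Paler ribs 4 mm wide rise 3 mm above its floor (tops 7 mm over the bench) round three bays: tool bay, 144 (x) x 44 mm, centre (0, +37) mm, with four thin dark cross lines; two square bays, 70 x 70 mm, centres (-37, -24) and (+37, -24) mm. For the case ring, the brass disc and the red-handled screwdriver.
- watch: round steel watch head without strap, black dial up, 52 (x) x 48 (y) x 18 mm, 58 g. Origin: about its centre, on its underside; the round body (44 mm across) is centred at (+1, +2) mm and the lugs stick out along x. Good grasp: across y, at x = +4 mm, clear of the lugs, 45 mm wide.
- case_ring: steel case ring, open in the middle, 43 mm across outside, 14 mm high, 50 g. Origin: centre of its underside. Grasp across the outside in any direction.
- brass_disc: brass-coloured dial disc, 31 mm across, 10 mm thick (dark hour strokes on its upper face), 20 g. Origin: centre of its underside. Grasp across the rim in any direction.
- blue_driver: precision screwdriver lying flat, 108 mm long along its own y. Blue handle 10 mm wide and high, from y = +1 to +45 mm (good grasp: across x, at y = +18 mm, near the centre of mass); 4 mm steel shaft toward -y. Origin: middle of its length, on its underside.
- red_driver: precision screwdriver lying flat, 108 mm long along its own y. Red handle 10 mm wide and high, from y = +1 to +45 mm (good grasp: across x, at y = +18 mm, near the centre of mass); 4 mm steel shaft toward -y. Origin: middle of its length, on its underside.
- yellow_driver: precision screwdriver lying flat, 115 mm long along its own y. Yellow handle 10 mm wide and high, from y = +1 to +49 mm (good grasp: across x, at y = +18 mm, near the centre of mass); 4 mm steel shaft toward -y. Origin: middle of its length, on its underside. To be left alone.
- parts_tin: round white-silver tin, 50 mm across, 21 mm high. Origin: centre of its underside. To be left alone.
- loupe: black eye loupe standing on its rim, 35 mm across, 34 mm high. Origin: centre of its underside. To be left alone.

How it is judged (in metres and radians):
At the end, for the whole second after the job is handed in: Watch, ring and disc lie flat (0.15 rad) within 14 mm in x and y of square-bay centres of their mats, ring and disc in separate bays; drivers within 20 mm along, 14 mm across and 0.25 rad of their tool bays; all released, at rest; yellow driver, tin and loupe within 30 mm of their start (((x of watch in the frame of green_mat between -0.051 and -0.023 m and y of watch in the frame of green_mat between -0.038 and -0.01 m) or (x of watch in the frame of green_mat between 0.023 and 0.051 m and y of watch in the frame of green_mat between -0.038 and -0.01 m)) and z of watch in the frame of green_mat below 0.0095 m and angle between each of watch, case_ring, brass_disc's own z axis and vertical below 0.15 rad and x of blue_driver in the frame of green_mat between -0.02 and 0.02 m and y of blue_driver in the frame of green_mat between 0.023 and 0.051 m and angle between the y axis of blue_driver and the x axis of green_mat, either way round below 0.25 rad and z of blue_driver in the frame of green_mat below 0.022 m and ((x of case_ring in the frame of grey_mat between -0.051 and -0.023 m and y of case_ring in the frame of grey_mat between -0.038 and -0.01 m) or (x of case_ring in the frame of grey_mat between 0.023 and 0.051 m and y of case_ring in the frame of grey_mat between -0.038 and -0.01 m)) and z of each of case_ring, brass_disc in the frame of grey_mat below 0.0095 m and ((x of brass_disc in the frame of grey_mat between -0.051 and -0.023 m and y of brass_disc in the frame of grey_mat between -0.038 and -0.01 m) or (x of brass_disc in the frame of grey_mat between 0.023 and 0.051 m and y of brass_disc in the frame of grey_mat between -0.038 and -0.01 m)) and x of red_driver in the frame of grey_mat between -0.02 and 0.02 m and y of red_driver in the frame of grey_mat between 0.023 and 0.051 m and angle between the y axis of red_driver and the x axis of grey_mat, either way round below 0.25 rad and z of red_driver in the frame of grey_mat below 0.022 m and horizontal distance between case_ring and brass_disc above 0.045 m and linear speed of each of watch, case_ring, brass_disc, blue_driver, red_driver below 0.01 m/s and contact force between each of watch, case_ring, brass_disc, blue_driver, red_driver and the fingers below 0.05 N and distance of each of yellow_driver, parts_tin, loupe from where it was at the start of the episode below 0.03 m); the robot touches nothing.
It fails at once if the yellow driver is shifted more than 30 mm (distance of yellow_driver from where it was at the start of the episode above 0.03 m).
It fails at once if the parts tin is shifted more than 30 mm (distance of parts_tin from where it was at the start of the episode above 0.03 m).
It fails at once if the loupe is shifted more than 30 mm (distance of loupe from where it was at the start of the episode above 0.03 m).
It fails at once if a thing is dropped or thrown: falling free more than about 50 mm above the bench ((height (world z) of watch above 0.05 m and contact force between watch and anything else below 0.001 N and linear speed of watch above 0.4 m/s) or (height (world z) of case_ring above 0.05 m and contact force between case_ring and anything else below 0.001 N and linear speed of case_ring above 0.4 m/s) or (height (world z) of brass_disc above 0.05 m and contact force between brass_disc and anything else below 0.001 N and linear speed of brass_disc above 0.4 m/s) or (height (world z) of blue_driver above 0.05 m and contact force between blue_driver and anything else below 0.001 N and linear speed of blue_driver above 0.4 m/s) or (height (world z) of red_driver above 0.05 m and contact force between red_driver and anything else below 0.001 N and linear speed of red_driver above 0.4 m/s)).
It also fails if it takes over 144 s, if anything falls off the work surface, if the arm or the gripper's body presses on something with over 40 N, if the wrist force passes 120 N, or if a joint passes its speed limit or range.

ROBOT

A 6-joint arm with a two-finger parallel gripper is mounted at the origin on a cart in front of the work surface, level with it; the furniture and walls round the work are solid. World frame = base frame: x ahead of the robot, y to its left, z up, the work surface at z = 0. Lengths are in mm, angles in rad, forces in N, time in s.
With the tool pointing down it reaches from about 350 to 725 mm from the base axis. Payload 4.3 kg.
Tool frame: the origin (TCP) lies midway between the tips of the shut fingers; the grasp point (between the pads) lies 19 mm behind it; z points along the fingers, y is the direction in which the jaws open and shut (so a half turn about z gives the same grasp; the last joint's range is limited). The gripper opens to 85 mm and grips with 20 to 120 N. Pads are 22 mm wide; open, the fingers measure 114 mm over their backs; the gripper's body (76 mm by 85 mm) begins 54 mm behind the grasp point. The pads swing forward as they close: fully open they stand 13 mm farther back than shut.
Start: joints at [1.106, 0.377, 0.081, 1.274, 0, 1.46], TCP at [199.766, 539.224, 208.229] pointing down, gripper open.
Joint ranges: [-2.72, 2.72], [-0.84, 1.66], [-1.02, 1.22], [-1.77, 2.12], [-1.37, 1.28], [-3.14, 3.14]. Speed limits (rad/s): [2.57, 2.57, 3.14, 3.14, 3.14, 3.14].

INTERFACE

Orientations are given as a unit quaternion [w, x, y, z].
In Python, from bench import read_state, read_camera, job_done gives the robot as it stands. The module is installed in compiled form; this text tells all that it offers.
- The arm moves only by the tool step_arm, never from a script. Its argument "moves" is a list of rows, each a list of 7 numbers: the finger opening in mm, from 0 to 85.4, then the shift along the world's x, y, z in mm, then the turn, a rotation vector about the world's x, y, z in degrees. In form: [[gripper, x, y, z, rx, ry, rz], ...]. A call has 1 to 12 rows; each row is the pose to reach, as a shift and turn from the pose commanded when the call began; what a row does not reach only later rows make up. A row lasts 1/8 s, in which the tool goes at most 62.5 mm and 10.7 degrees, less where a joint would pass 70% of its speed; a pose out of reach is approached as far as the arm can. A call with a gripper value outside its range is refused whole. The fingers move at their own pace and stop on an object; "force" is the grip in N (left out, the last holds). Time passes only in rows, so rows that repeat a pose let the fingers close. It gives the time, the measured TCP pose, the force and the opening at its end, in the units of the state.
- read_state(): the state, without advancing time (a new reading comes with each control period).
- read_camera(name): name is "scene" or "top" or "wrist"; returns a dict with "frame" (400x640x3 uint8, red, green, blue), "fov_y" (degrees; the focal length in pixels is half the picture's height over the tangent of half this angle, whatever the lens; pixels are square), "cx", "cy" (the principal point, pixels), "rvec" (rotation vector, rad) and "tvec" (3), from world to camera coordinates, as OpenCV has them. Camera axes: x right, y down, z forward; pixel columns grow to the right and rows downward; lengths in mm; the calibration is good to about 2 mm. The wrist camera is an equidistant fisheye: a pixel r from the principal point sees the ray r / f radians off the axis. A picture is of the moment at which its call begins. There is no depth.
- job_done(): hands the job in, once; it reports no verdict.
The state is a dict: "time": time; "joint_positions": joint angles; "joint_vel": joint speeds; "effort": joint torques, N m; "eef_pos": TCP position; "eef_rot": TCP orientation; "contact_force": force on the tool from outside, world axes, zero at the start; "moment": the same for the moment, N m; "gripper_width": finger opening in mm.
Only numpy, scipy, OpenCV 4.12 (cv2) and the standard library are available. Lean on these libraries where they do the work, as an engineer would, in place of code of your own. Each camera call takes 0.05 s, during which the arm holds its last target. There are 200 camera calls.

## Working session

There is one attempt and no reset: what is moved stays moved. The work goes in short steps, Python scripts to look and compute and a tool call to move; the robot and the scene stay as the last step left them, time stands still between calls to the robot, and variables do not carry over. Pictures are saved under pics/ and viewed, about 12 in all and at most 16, crops included, and the job is handed in when it is done.

Besides the shell and the picture viewer there is one more tool, called after "Emit:" as a command line: name --pt "numbers of a row" for each row, then --argument value for the rest. step_arm: Moves the arm, as the interface text tells. Its arguments: {"type":"object","properties":{"moves":{"type":"array"},"force":{"type":"number"}},"required":["moves"]}

```bash
mkdir -p pics; cat > h.py <<'E'
import numpy as np, cv2
from bench import read_state, read_camera, job_done
def cam(n):
    c=read_camera(n); c['R']=cv2.Rodrigues(np.array(c['rvec'],float))[0]; c['t']=np.array(c['tvec'],float).ravel()
    c['f']=200/np.tan(np.radians(c['fov_y'])/2); c['fish']=(n=='wrist'); c['C']=-c['R'].T@c['t']; return c
def ray(c,u,v):
    d=np.array([u-c['cx'],v-c['cy']],float)/c['f']
    if c['fish']:
        r=np.linalg.norm(d)+1e-12; d3=np.r_[d/r*np.sin(r),np.cos(r)]
    else: d3=np.r_[d,1]
    return c['R'].T@d3
def onz(c,u,v,z=0):
    r=ray(c,u,v); return c['C']+r*(z-c['C'][2])/r[2]
def proj(c,P):
    p=c['R']@np.array(P,float)+c['t']
    if c['fish']:
        r=np.hypot(p[0],p[1])+1e-12; k=np.arctan2(r,p[2])/r
    else: k=1/p[2]
    return np.array([c['cx'],c['cy']])+c['f']*k*p[:2]
def tri(*obs):
    A=np.zeros((3,3));b=np.zeros(3)
    for c,u,v in obs:
        d=ray(c,u,v);d/=np.linalg.norm(d);M=np.eye(3)-np.outer(d,d);A+=M;b+=M@c['C']
    return np.linalg.solve(A,b)
def save(c,name,crop=None,s=1):
    f=c['frame'][:,:,::-1]
    if crop: x0,y0,x1,y1=crop; f=f[y0:y1,x0:x1]
    cv2.imwrite('pics/'+name,cv2.resize(f,None,fx=s,fy=s,interpolation=cv2.INTER_CUBIC))
E
python3 - <<'E'
from h import *
import pickle
for n in('top','scene','wrist'):
    c=cam(n); pickle.dump(c,open(n+'0.pkl','wb')); save(c,n+'0.png',s=1.25); print(n,c['fov_y'],c['cx'],c['cy'],c['C'].round(),c['R'][2].round(2))
print(read_state())
E
```

```text
top 42.9226977356619 320.7348388619228 199.28868452283584 [ 313.  -67. 1199.] [ 0.19  0.01 -0.98]
scene 50.808088254754736 316.6841559066809 202.1594248544911 [  75. -403.  655.] [ 0.56  0.41 -0.72]
wrist 65.70646984690485 319.5070123721874 194.98378798344942 [130. 565. 373.] [ 0.27 -0.1  -0.96]
{'time': 0.15, 'joint_positions': array([1.10569502e+00, 3.77912972e-01, 7.99854141e-02, 1.27440955e+00,
       7.56619827e-06, 1.46052412e+00]), 'joint_vel': array([ 7.91106895e-04, -2.59220003e-03,  3.34616967e-03,  3.64287292e-05,
        8.01998256e-04, -1.28583468e-03]), 'effort': array([ 8.64544090e-04, -4.64034355e+01,  2.70170796e+01,  1.38959932e-02,
       -1.52052035e-04,  1.71445561e-05]), 'eef_pos': array([199.51645792, 538.72548849, 207.48581647]), 'eef_rot': array([-2.22213941e-04,  1.76485252e-01,  9.84302983e-01, -7.37655241e-04]), 'contact_force': array([-0.62448836, -0.85613979,  0.60731521]), 'moment': array([0.01569614, 0.04642289, 0.04144004]), 'gripper_width': 85.46281518247079}
```

View pics/top0.png

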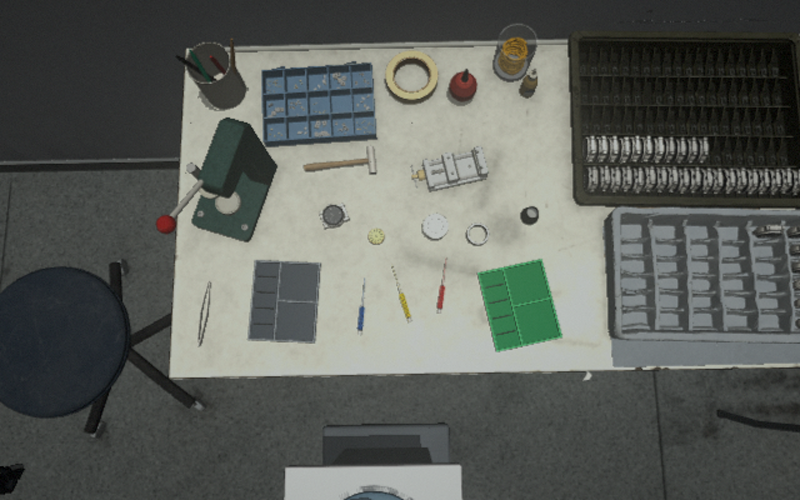

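View pics/scene0.png

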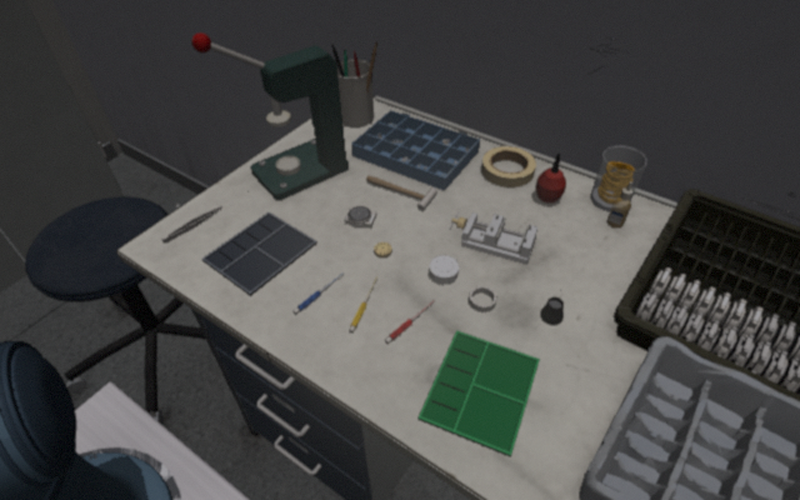

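The top view shows the grey mat at about (284,301), the green mat at (519,305), and the blue, yellow and red drivers at (361,306), (402,293) and (442,286). The watch is at (333,215), the disc at (376,236), the tin at (434,227), the ring at (477,234) and the loupe at (529,214). The scene view agrees.

```bash
python3 - <<'E'
from h import *
import pickle
T=pickle.load(open('top0.pkl','rb'));S=pickle.load(open('scene0.pkl','rb'))
pts=dict(grey=(284,301,259.5,252),green=(519,305,481,391),watch=(333,215,359,215),disc=(376,236,383,249),tin=(434,227,443,268),ring=(477,234,482,298),loupe=(529,214,553,308),blueEnd=(361,332,295,312),blueTip=(363,279,343,275),redEnd=(439,312,388,341),redTip=(446,260,434,301),yelEnd=(408,321,352,330),yelTip=(393,266,376,280),benchcorner=(170,376,122,250))
for k,(a,b,e,g) in pts.items():
    print(k,tri((T,a/1.25,b/1.25),(S,e/1.25,g/1.25)).round(), onz(T,a/1.25,b/1.25,5).round(),onz(S,e/1.25,g/1.25,5).round())
save(T,'tA.png',(190,160,460,290),2.9)
save(S,'sA.png',(150,150,450,370),2.6)
E
```

```text
grey [450. 167.  -3.] [449. 165.   5.] [446. 159.   5.]
green [ 434. -279.   -5.] [ 433. -277.    5.] [ 430. -282.    5.]
watch [613.  73.   9.] [614.  73.   5.] [617.  76.   5.]
disc [572. -10.   3.] [571. -10.   5.] [572. -12.   5.]
tin [ 586. -122.   12.] [ 586. -121.    5.] [ 592. -120.    5.]
ring [ 571. -204.    6.] [ 571. -203.    5.] [ 573. -204.    5.]
loupe [ 606. -304.   17.] [ 608. -305.    5.] [ 617. -304.    5.]
blueEnd [387.  21.   2.] [388.  20.   5.] [385.  20.   5.]
blueTip [491.  15.  -6.] [488.  16.   5.] [486.   7.   5.]
redEnd [ 424. -128.    2.] [ 423. -126.    5.] [ 423. -130.    5.]
redTip [ 523. -144.    6.] [ 521. -143.    5.] [ 525. -145.    5.]
yelEnd [409. -70.  -0.] [407. -68.   5.] [409. -74.   5.]
yelTip [512. -41.  -1.] [512. -41.   5.] [508. -44.   5.]
benchcorner [316. 378.  -8.] [313. 374.   5.] [313. 361.   5.]
```

View pics/tA.png

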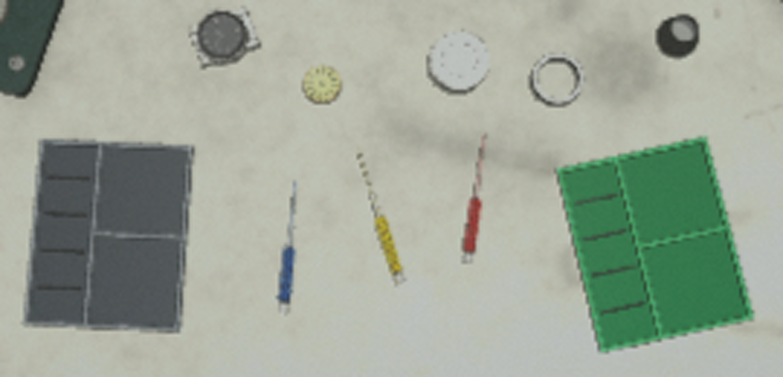

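View pics/wrist0.png

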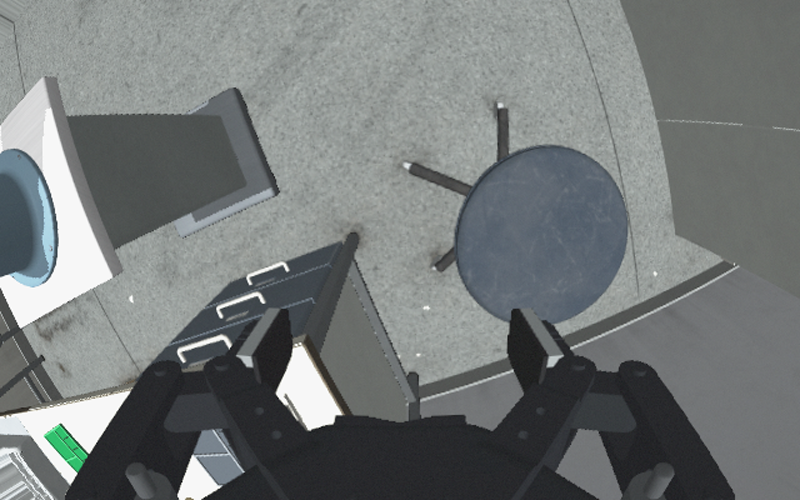

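Emit:
step_arm --pt "85 15 -40 20 0 0 2" --pt "85 35 -90 40 0 0 4" --pt "85 60 -145 60 0 0 6" --pt "85 85 -200 60 0 0 8" --pt "85 115 -250 60 0 0 10" --pt "85 145 -300 60 0 0 12" --pt "85 175 -350 60 0 0 14" --pt "85 205 -400 60 0 0 16" --pt "85 235 -455 60 0 0 18" --pt "85 270 -500 60 0 0 20" --pt "85 270 -540 60 0 0 20" --pt "85 270 -540 60 0 0 20"

```text
time: 1.65
eef_pos: [469.8, -3.0, 267.7]
eef_rot: [-0.001, 0.005, 1.0, -0.0]
contact_force: [0.7, 0.9, -0.8]
gripper_width: 85.1
```

```bash
python3 - <<'E'
from h import *
import pickle
c=cam('wrist'); pickle.dump(c,open('w1.pkl','wb')); save(c,'w1.png',s=1.25)
s=read_state(); print(s['time'],s['eef_pos'],s['eef_rot'],c['C'].round())
E
```

```text
1.7 [469.51433737  -1.54203123 267.81124924] [-5.21807551e-04  4.20742424e-03  9.99990951e-01  3.50869331e-04] [395.  -2. 433.]
```

View pics/w1.png

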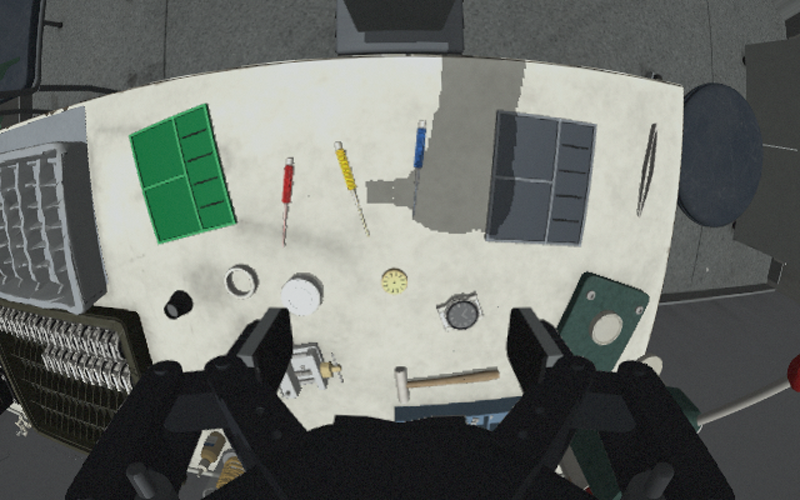

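The wrist view from above the bench shows everything: green mat centred at (183,172), grey mat (541,177), red handle (288,183), yellow (345,168), blue (420,146), ring (240,281), tin (302,293), disc (394,282), watch (460,312) and loupe (178,304). I take a second place for stereo.

Emit:
step_arm --pt "85 -10 -50 -20 0 0 0" --pt "85 -20 -100 -40 0 0 0" --pt "85 -20 -120 -60 0 0 0" --pt "85 -20 -120 -60 0 0 0"

```text
time: 2.2
eef_pos: [448.5, -120.0, 206.8]
eef_rot: [-0.001, 0.003, 1.0, 0.001]
contact_force: [-0.5, -0.2, 0.2]
gripper_width: 84.7
```

```bash
python3 - <<'E'
from h import *
import pickle
c=cam('wrist'); pickle.dump(c,open('w2.pkl','wb')); save(c,'w2.png',s=1.25)
s=read_state(); print(s['time'],s['eef_pos'],c['C'].round())
W=pickle.load(open('w1.pkl','rb')); f=W['frame'][60:280,90:500,::-1]
cv2.imwrite('pics/w1c.png',cv2.resize(f,None,fx=1.95,fy=1.95,interpolation=cv2.INTER_CUBIC))
E
```

```text
2.25 [ 449.14693177 -119.54011051  207.85866817] [ 374. -120.  372.]
```

View pics/w2.png

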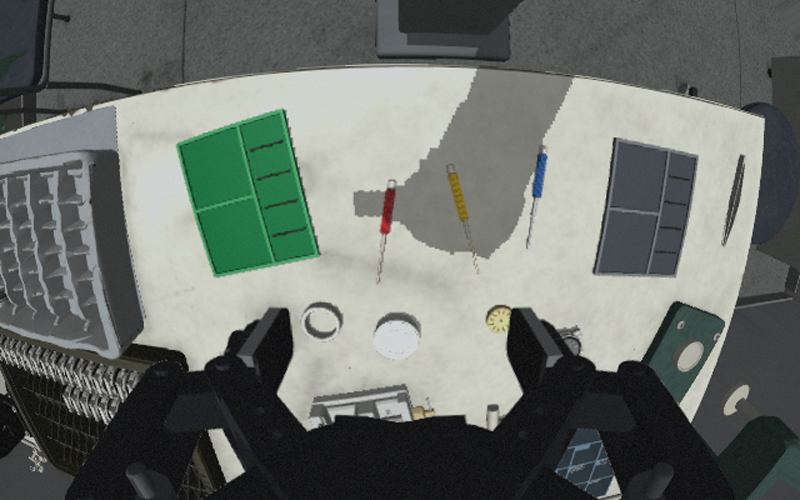

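View pics/w1c.png

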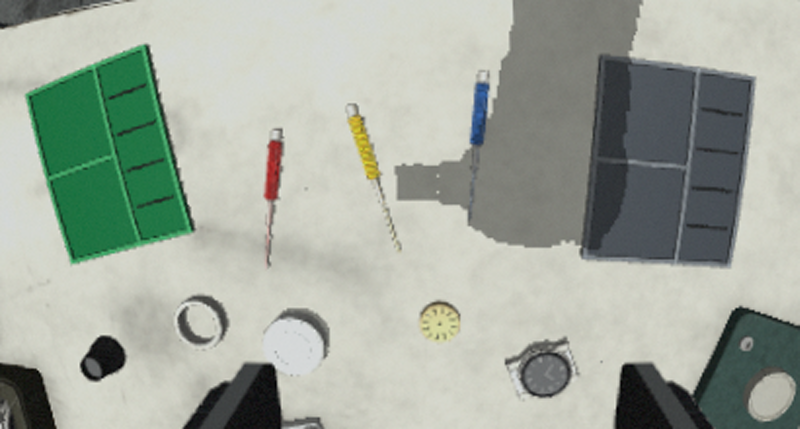

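The second view shows the same things again, with the watch half hidden behind a finger at (568,345) and the disc partly hidden at (500,319). Next I triangulate from the corresponding pixels.

```bash
python3 - <<'E'
from h import *
import pickle
from scipy.optimize import least_squares
T,W1,W2,S=[pickle.load(open(n+'.pkl','rb')) for n in('top0','w1','w2','scene0')]
a=lambda p:(W1,90+p[0]/1.95,60+p[1]/1.95); b=lambda p:(W2,p[0]/1.25,p[1]/1.25); t=lambda p:(T,190+p[0]/2.9,160+p[1]/2.9)
P={'gE':[((26,95),(178,144),(753,318)),((147,45),(285,109),(601,351)),((193,231),(320,255),(558,170)),((73,264),(214,277),(706,138))],
'gY':[((600,54),(614,138),(179,331)),((755,77),(698,156),(25,325)),((729,267),(678,276),(40,140)),((583,258),(594,274),(193,147))]}
loc=np.array([[-76,-63],[-76,63],[76,63],[76,-63]])
for k,L in P.items():
    X=np.array([tri(a(p),b(q)) for p,q,r in L]); Xt=np.array([onz(*t(r),6) for p,q,r in L])
    print(k,'wrist tri',X.round(0).tolist(),'\n  top',Xt[:,:2].round(0).tolist())
    for Y in (X,Xt,np.array([onz(*a(p),6) for p,q,r in L]),np.array([onz(*b(q),6) for p,q,r in L])):
        def res(s):
            c,n=np.cos(s[2]),np.sin(s[2]); return ((loc@np.array([[c,n],[-n,c]])+s[:2])-Y[:,:2]).ravel()
        r=least_squares(res,[Y[0,0],Y[0,1],0]); 
        d=np.degrees(r.x[2]);print('  pose',r.x[:2].round(1),d.round(1),'rms',np.sqrt(r.cost/4).round(1))
Q={'redEnd':((277,130),(392,181),(467,262)),'redJ':((269,200),(386,234),(474,198)),'redTip':((268,267),(378,283),(485,136)),
'blueEnd':((484,72),(543,147),(285,313)),'blueJ':((477,145),(537,197),(291,247)),'blueTip':((473,222),(528,248),(295,181)),
'ring':((200,322),(323,321),(556,79)),'disc':((440,322),(500,319),(322,84)),'tin':((295,342),(397,338),(459,60)),'loupe':((102,357),None,(680,35)),'watchdial':((546,374),None,(221,35))}
for k,(p,q,r) in Q.items():
    z={'ring':14,'disc':10,'tin':21,'loupe':20,'watchdial':18}.get(k,6)
    print(k,'tri',tri(a(p),b(q)).round(0) if q else '-','tri+top',tri(*([a(p),t(r)]+([b(q)] if q else []))).round(0),'z-fixed w1',onz(*a(p),z)[:2].round(0),'w2',onz(*b(q),z)[:2].round(0) if q else '','top',onz(*t(r),z)[:2].round(0))
for n,p in dict(lugA=(579,358),lugB=(563,341),lugC=(509,364),lugD=(519,396)).items(): print(n,onz(*a(p),6)[:2].round(0))
E
```

```text
gE wrist tri [[374.0, -347.0, 13.0], [349.0, -228.0, 7.0], [495.0, -201.0, 5.0], [524.0, -330.0, -4.0]] 
  top [[372.0, -353.0], [348.0, -231.0], [494.0, -202.0], [519.0, -324.0]]
  pose [ 435.5 -276.3] 10.0 rms 3.1
  pose [ 433.2 -277.7] 11.1 rms 1.0
  pose [ 434.8 -276.1] 11.4 rms 0.9
  pose [ 434.2 -276.1] 10.9 rms 1.1
gY wrist tri [[370.0, 107.0, 1.0], [378.0, 232.0, 6.0], [524.0, 214.0, 19.0], [522.0, 99.0, 2.0]] 
  top [[370.0, 107.0], [376.0, 231.0], [527.0, 223.0], [519.0, 96.0]]
  pose [448.5 163. ] -3.9 rms 3.4
  pose [448.1 164. ] -3.5 rms 0.7
  pose [449.4 164.1] -3.7 rms 0.8
  pose [449.4 164.6] -2.8 rms 1.7
redEnd tri [ 422. -127.    3.] tri+top [ 422. -126.    4.] z-fixed w1 [ 422. -126.] w2 [ 421. -127.] top [ 421. -126.]
redJ tri [ 472. -133.   14.] tri+top [ 472. -133.   14.] z-fixed w1 [ 473. -135.] w2 [ 474. -133.] top [ 473. -133.]
redTip tri [ 527. -142.    2.] tri+top [ 526. -143.    3.] z-fixed w1 [ 525. -141.] w2 [ 525. -142.] top [ 524. -144.]
blueEnd tri [385.  23.   2.] tri+top [384.  23.   3.] z-fixed w1 [385.  23.] w2 [386.  22.] top [382.  21.]
blueJ tri [436.  18.   5.] tri+top [436.  17.   8.] z-fixed w1 [437.  18.] w2 [436.  18.] top [435.  16.]
blueTip tri [494.  16.  -4.] tri+top [491.  14.   2.] z-fixed w1 [493.  15.] w2 [489.  12.] top [489.  13.]
ring tri [ 569. -202.   10.] tri+top [ 570. -203.    8.] z-fixed w1 [ 568. -201.] w2 [ 566. -201.] top [ 569. -203.]
disc tri [572. -10.   3.] tri+top [571. -10.   5.] z-fixed w1 [569. -10.] w2 [568. -12.] top [569. -10.]
tin tri [ 584. -123.   16.] tri+top [ 586. -123.   12.] z-fixed w1 [ 581. -121.] w2 [ 582. -123.] top [ 585. -123.]
loupe tri - tri+top [ 604. -307.   12.] z-fixed w1 [ 600. -301.] w2  top [ 602. -305.]
watchdial tri - tri+top [610.  72.  18.] z-fixed w1 [610.  72.] w2  top [610.  72.]
lugA [603. 100.]
lugB [588.  86.]
lugC [607.  44.]
lugD [636.  53.]
```

All measurements agree to about 2 mm: green mat (434,-276) at 11.1°, grey mat (449,164) at -3.5°, and heights consistent with the text. The first pick is the red driver, grasped at (456,-131) with the line at -8.8°.

Emit:
step_arm --pt "40 6 -11 -40 0 0 -8.5" --pt "40 6 -11 -90 0 0 -8.5" --pt "40 6 -11 -140 0 0 -8.5" --pt "40 6 -11 -175 0 0 -8.5" --pt "40 6 -11 -195 0 0 -8.5" --pt "40 6 -11 -205 0 0 -8.5" --pt "40 6 -11 -206 0 0 -8.5" --pt "0 6 -11 -206 0 0 -8.5" --pt "0 6 -11 -206 0 0 -8.5" --pt "0 6 -11 -206 0 0 -8.5" --pt "0 6 -11 -206 0 0 -8.5" --pt "0 6 -11 -206 0 0 -8.5" --force 40

```text
time: 3.75
eef_pos: [455.7, -131.8, 2.3]
eef_rot: [0.0, 0.077, 0.997, 0.0]
contact_force: [-0.2, -0.2, 0.1]
gripper_width: 0.1
```

```bash
python3 - <<'E'
from h import *
c=cam('wrist'); save(c,'w3.png',(160,100,480,340),2.4)
s=read_state(); print(s['eef_pos'],s['gripper_width'],proj(c,s['eef_pos']))
E
```

```text
[ 455.7223571  -131.80661816    2.24126851] 0.023664969216794837 [319.60242953 235.41200724]
```

View pics/w3.png

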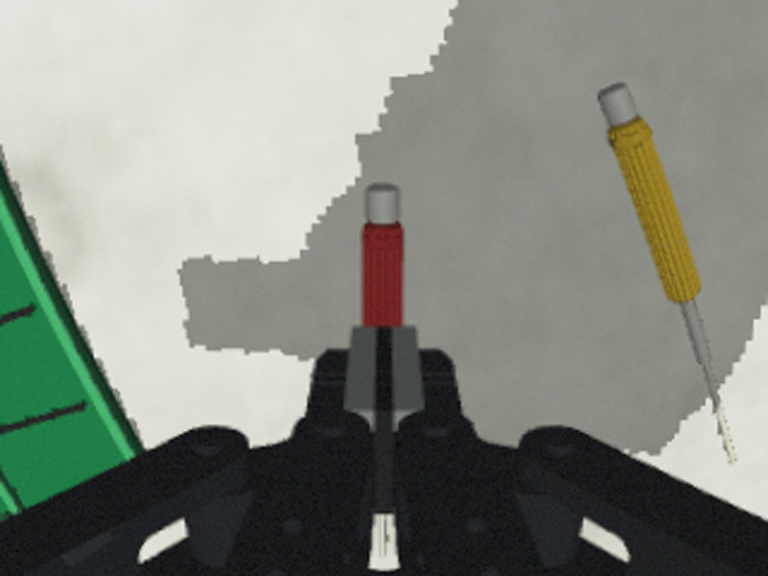

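```bash
python3 - <<'E'
from h import *
c=cam('wrist')
for p in [(382,185),(382,222),(362,324),(403,324)]: print(onz(c,160+p[0]/2.4,100+p[1]/2.4,5).round(1))
t=cam('top'); save(t,'t2.png',(280,160,460,290),4)
E
```

```text
[ 420.5 -126.5    5. ]
[ 429.1 -127.9    5. ]
[ 453.4 -136.5    5. ]
[ 454.9 -126.8    5. ]
```

View pics/t2.png

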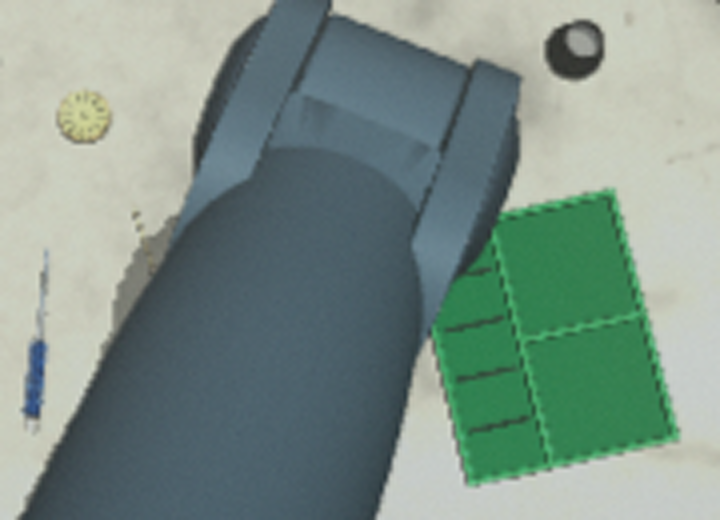

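```bash
python3 - <<'E'
from h import *
import pickle
W=pickle.load(open('w1.pkl','rb'))
for dz in (0,13,25,35):
  for dx in(-11,0,11): print('w1',dz,dx,(proj(W,[469.6+dx,-2-42.5,267.8+dz])*1.25).round(),(proj(W,[469.6+dx,-2+42.5,267.8+dz])*1.25).round())
c=cam('wrist')
for dz in (0,10,20,30):
  for dx in(-11,0,11): print('now',dz,dx,((proj(c,[455.7+dx,-131.8,2.3+dz])-[160,100])*2.4).round())
E
```

```text
w1 0 -11 [310. 273.] [492. 271.]
w1 0 0 [312. 294.] [491. 292.]
w1 0 11 [314. 315.] [489. 313.]
w1 13 -11 [303. 283.] [499. 281.]
w1 13 0 [306. 306.] [497. 304.]
w1 13 11 [308. 328.] [495. 326.]
w1 25 -11 [297. 294.] [506. 292.]
w1 25 0 [300. 318.] [503. 316.]
w1 25 11 [303. 341.] [501. 339.]
w1 35 -11 [290. 305.] [512. 303.]
w1 35 0 [294. 330.] [509. 328.]
w1 35 11 [297. 353.] [506. 351.]
now 0 -11 [376. 284.]
now 0 0 [383. 325.]
now 0 11 [390. 365.]
now 10 -11 [375. 300.]
now 10 0 [383. 343.]
now 10 11 [390. 384.]
now 20 -11 [375. 317.]
now 20 0 [383. 363.]
now 20 11 [390. 405.]
now 30 -11 [374. 337.]
now 30 0 [383. 385.]
now 30 11 [391. 429.]
```

The gripper closed over the handle without touching it. In the picture the pad tips stand about 23 mm higher than the TCP point suggests, and this holds both open and shut, so I open and lower in small steps, watching the force.

Emit:
step_arm --pt "40 0 0 0 0 0 0" --pt "40 0 0 0 0 0 0" --pt "40 0 0 0 0 0 0" --pt "40 0 0 -3 0 0 0" --pt "40 0 0 -6 0 0 0" --pt "40 0 0 -9 0 0 0" --pt "40 0 0 -11 0 0 0" --pt "40 0 0 -11 0 0 0"

```text
time: 4.95
eef_pos: [455.5, -131.7, -9.0]
eef_rot: [-0.0, 0.077, 0.997, 0.0]
contact_force: [-0.7, 0.4, 0.3]
gripper_width: 40.1
```

```bash
python3 - <<'E'
from h import *
c=cam('wrist'); save(c,'w4.png',(160,140,480,340),2.4)
s=read_state(); print(s['eef_pos'],s['gripper_width'],s['contact_force'])
E
```

```text
[ 455.67071714 -131.73293902   -8.88062092] 40.00701919766393 [-0.38643155  0.3693379  -0.50112233]
```

View pics/w4.png

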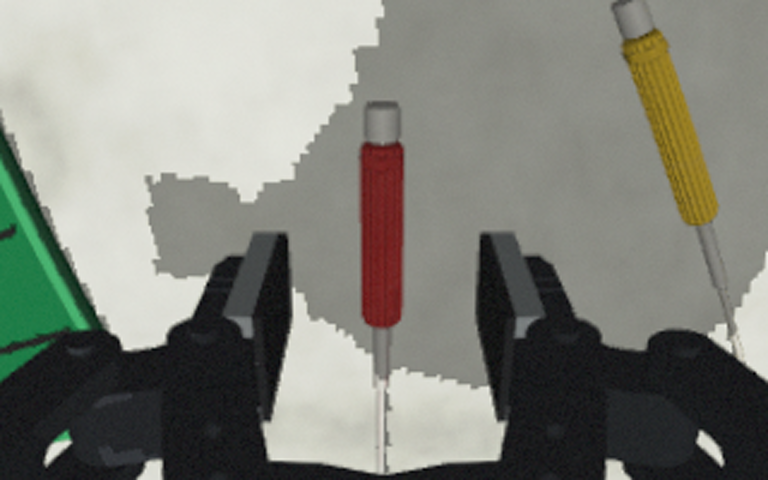

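The tips are clearly above the bench at TCP z = -9 with no force, and the handle at (382,235) sits midway between the pads. The real tips are therefore about 23 mm behind the reported TCP. I go lower and close.

Emit:
step_arm --pt "30 0 0 -3 0 0 0" --pt "25 0 0 -6 0 0 0" --pt "25 0 0 -9 0 0 0" --pt "25 0 0 -11 0 0 0" --pt "25 0 0 -11 0 0 0" --pt "0 0 0 -11 0 0 0" --pt "0 0 0 -11 0 0 0" --pt "0 0 0 -11 0 0 0" --pt "0 0 0 -11 0 0 0"

```text
time: 6.12
eef_pos: [455.9, -131.8, -19.6]
eef_rot: [0.0, 0.077, 0.997, 0.0]
contact_force: [-0.1, 0.3, 2.0]
gripper_width: 7.5
```

Emit:
step_arm --pt "25 0 0 0 0 0 0" --pt "25 0 0 0 0 0 0" --pt "25 0 0 -2 0 0 0" --pt "25 0 0 -4 0 0 0" --pt "25 0 0 -4 0 0 0" --pt "0 0 0 -4 0 0 0" --pt "0 0 0 -4 0 0 0" --pt "0 0 0 -4 0 0 0" --pt "0 0 0 -4 0 0 0"

```text
time: 7.25
eef_pos: [457.0, -132.2, -22.6]
eef_rot: [0.001, 0.077, 0.997, -0.0]
contact_force: [-1.4, 1.4, 9.7]
gripper_width: 8.3
```

Tips touch the bench at TCP z ≈ -22.6, so the finger offset is now known, and the handle is held at 8.3 mm. Now lift and check.

Emit:
step_arm --pt "0 0 0 5 0 0 0" --pt "0 0 0 20 0 0 0" --pt "0 0 0 60 0 0 0" --pt "0 -5 40 80 0 0 1" --pt "0 -10 95 80 0 0 2" --pt "0 -15 150 80 0 0 3" --pt "0 -20 205 80 0 0 4" --pt "0 -22 260 80 0 0 5" --pt "0 -22 310 80 0 0 5.3" --pt "0 -22 334 80 0 0 5.3" --pt "0 -22 334 80 0 0 5.3"

```text
time: 8.62
eef_pos: [433.5, 203.5, 56.1]
eef_rot: [-0.0, 0.029, 1.0, -0.0]
contact_force: [0.1, 0.0, -0.1]
gripper_width: 8.4
```

```bash
python3 - <<'E'
from h import *
c=cam('wrist'); save(c,'w5.png',s=1.25)
s=read_state(); print(s['eef_pos'],s['gripper_width'],s['contact_force'])
E
```

```text
[433.34979563 202.36780107  55.97398417] 8.197171918266559 [0.09801557 0.28563078 0.18146097]
```

View pics/w5.png

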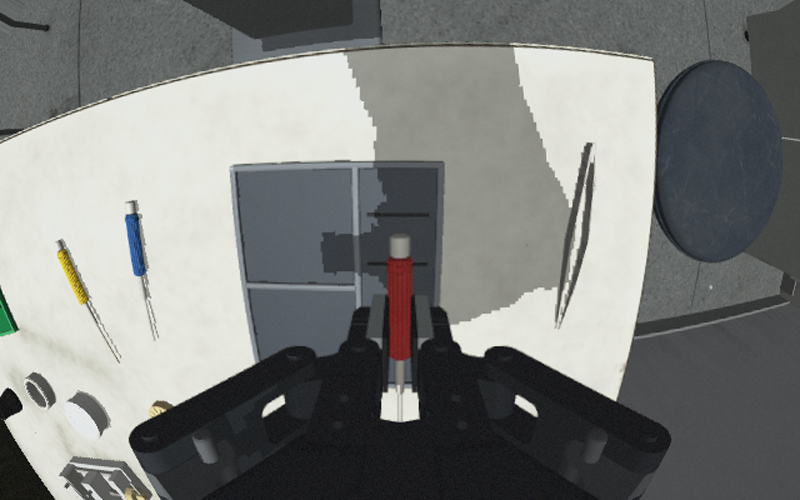

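The red driver is held level and lined up with the grey mat's tool bay (bay edges at columns 357 and 443, driver at 400). Next I lower it and release.

Emit:
step_arm --pt "0 0 0 -40 0 0 0" --pt "0 0 0 -60 0 0 0" --pt "0 0 0 -69 0 0 0" --pt "0 0 0 -72 0 0 0" --pt "0 0 0 -74 0 0 0" --pt "0 0 0 -74.5 0 0 0" --pt "0 0 0 -74.5 0 0 0" --pt "22 0 0 -74 0 0 0" --pt "22 0 0 -74 0 0 0" --pt "22 0 0 -70 0 0 0" --pt "24 0 0 -50 0 0 0" --pt "30 0 0 0 0 0 0"

```text
time: 10.18
eef_pos: [431.3, 201.4, 55.3]
eef_rot: [-0.003, 0.031, 1.0, -0.001]
contact_force: [1.5, 0.6, 0.0]
gripper_width: 30.5
```

Emit:
step_arm --pt "35 -3 -50 0 0 0 -0.5" --pt "35 -8 -110 0 0 0 -1.1" --pt "35 -13 -165 -10 0 0 -1.1" --pt "35 -13 -182 -50 0 0 -1.1" --pt "30 -13 -182 -68 0 0 -1.1" --pt "28 -13 -182 -75 0 0 -1.1" --pt "28 -13 -182 -78 0 0 -1.1" --pt "28 -13 -182 -78 0 0 -1.1" --pt "0 -13 -182 -78 0 0 -1.1" --pt "0 -13 -182 -78 0 0 -1.1" --pt "0 -13 -182 -78 0 0 -1.1" --pt "0 -13 -182 -78 0 0 -1.1"

```text
time: 11.68
eef_pos: [421.6, 20.4, -21.0]
eef_rot: [0.001, 0.04, 0.999, 0.0]
contact_force: [-1.4, 1.4, 6.3]
gripper_width: 8.0
```

Emit:
step_arm --pt "0 0 0 8 0 0 0" --pt "0 0 0 30 0 0 0" --pt "0 0 -10 75 0 0 2" --pt "0 0 -60 80 0 0 5" --pt "0 0 -115 80 0 0 8" --pt "0 -5 -170 80 0 0 12" --pt "0 -11 -225 80 0 0 15.7" --pt "0 -11 -264 80 0 0 15.7" --pt "0 -11 -264 80 0 0 15.7"

```text
time: 12.8
eef_pos: [410.3, -246.8, 58.8]
eef_rot: [0.001, -0.094, 0.996, -0.001]
contact_force: [0.4, 0.5, -0.3]
gripper_width: 8.0
```

```bash
python3 - <<'E'
from h import *
c=cam('wrist'); save(c,'w6.png',s=1.25)
s=read_state(); print(s['time'],s['eef_pos'],s['gripper_width'],s['contact_force'])
E
```

```text
12.85 [ 409.695026   -244.77503237   58.49388498] 7.761155891353268 [ 0.04653879 -0.36986307 -1.3751941 ]
```

View pics/w6.png

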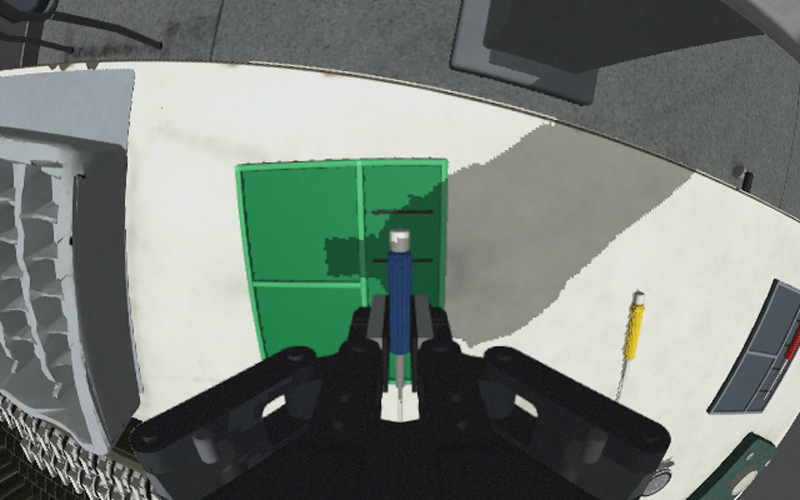

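The blue driver is lined up in the green tool bay (bay edges at columns 362 and 445, driver at 399). I lower and release, then fetch the ring.

Emit:
step_arm --pt "0 0 1 -40 0 0 0" --pt "0 0 1 -62 0 0 0" --pt "0 0 1 -71 0 0 0" --pt "0 0 1 -74 0 0 0" --pt "0 0 1 -76 0 0 0" --pt "0 0 1 -76.5 0 0 0" --pt "0 0 1 -76.5 0 0 0" --pt "22 0 1 -76 0 0 0" --pt "22 0 1 -76 0 0 0" --pt "22 0 1 -72 0 0 0" --pt "24 0 1 -52 0 0 0" --pt "40 0 1 2 0 0 0"

```text
time: 14.35
eef_pos: [407.5, -241.1, 59.0]
eef_rot: [-0.002, -0.096, 0.995, 0.002]
contact_force: [0.6, -0.7, 0.4]
gripper_width: 40.0
```

Emit:
step_arm --pt "58 45 12 0 0 0 -4" --pt "58 100 26 0 0 0 -8" --pt "58 150 38 0 0 0 -11" --pt "58 159 41 -5 0 0 -11" --pt "58 159 41 -40 0 0 -11" --pt "58 159 41 -65 0 0 -11" --pt "58 159 41 -77 0 0 -11" --pt "58 159 41 -83 0 0 -11" --pt "58 159 41 -83 0 0 -11" --pt "40 159 41 -83 0 0 -11" --pt "30 159 41 -83 0 0 -11" --pt "30 159 41 -83 0 0 -11" --force 30

```text
time: 15.85
eef_pos: [569.6, -202.4, -21.4]
eef_rot: [0.001, -0.001, 1.0, -0.001]
contact_force: [-1.4, -1.3, 5.6]
gripper_width: 41.3
```

Emit:
step_arm --pt "30 0 0 8 0 0 0" --pt "30 0 0 30 0 0 0" --pt "30 0 0 80 0 0 0" --pt "30 -10 40 90 0 0 -1" --pt "30 -25 95 90 0 0 -2" --pt "30 -40 150 90 0 0 -3" --pt "30 -50 205 90 0 0 -3.5" --pt "30 -64 260 90 0 0 -3.5" --pt "30 -76 310 85 0 0 -3.5" --pt "30 -84 340 70 0 0 -3.5" --pt "30 -84 340 40 0 0 -3.5" --pt "30 -84 340 25 0 0 -3.5"

```text
time: 17.35
eef_pos: [483.6, 138.6, 1.2]
eef_rot: [-0.001, 0.029, 1.0, -0.0]
contact_force: [-0.7, -0.4, -0.8]
gripper_width: 41.2
```

Emit:
step_arm --pt "30 0 0 -8 0 0 0" --pt "30 0 0 -14 0 0 0" --pt "30 0 0 -18 0 0 0" --pt "30 0 0 -19.5 0 0 0" --pt "30 0 0 -19.5 0 0 0"

```text
time: 17.98
eef_pos: [485.0, 138.2, -17.1]
eef_rot: [0.0, 0.03, 1.0, 0.0]
contact_force: [-0.1, 0.2, -1.2]
gripper_width: 41.0
```

Emit:
step_arm --pt "30 0 0 -0.7 0 0 0" --pt "30 0 0 -0.7 0 0 0" --pt "54 0 0 0 0 0 0" --pt "54 0 0 0 0 0 0" --pt "54 0 0 5 0 0 0" --pt "56 0 0 30 0 0 0" --pt "56 0 0 75 0 0 0" --pt "50 30 -50 75 0 0 2" --pt "48 65 -105 75 0 0 3.5" --pt "48 85 -148 75 0 0 3.5" --pt "48 85 -148 30 0 0 3.5" --pt "48 85 -148 10 0 0 3.5"

```text
time: 19.48
eef_pos: [568.6, -10.6, -9.2]
eef_rot: [-0.001, 0.0, 1.0, 0.0]
contact_force: [-0.0, 0.5, 0.5]
gripper_width: 48.1
```

Emit:
step_arm --pt "48 0 0 -8 0 0 0" --pt "48 0 0 -12 0 0 0" --pt "48 0 0 -15 0 0 0" --pt "48 0 0 -15 0 0 0" --pt "20 0 0 -15 0 0 0" --pt "20 0 0 -15 0 0 0" --pt "20 0 0 -15 0 0 0" --pt "20 0 0 -15 0 0 0"

```text
time: 20.48
eef_pos: [570.4, -9.7, -21.4]
eef_rot: [0.001, -0.001, 1.0, 0.0]
contact_force: [-0.8, 0.9, 5.9]
gripper_width: 29.2
```

Emit:
step_arm --pt "20 0 0 8 0 0 0" --pt "20 0 0 35 0 0 0" --pt "20 -10 10 80 0 0 0" --pt "20 -50 45 80 0 0 -1" --pt "20 -90 85 80 0 0 -2.5" --pt "20 -130 125 80 0 0 -3.5" --pt "20 -159 152 75 0 0 -3.5" --pt "20 -159 152 40 0 0 -3.5" --pt "20 -159 152 20 0 0 -3.5" --pt "20 -159 152 10 0 0 -3.5" --pt "20 -159 152 5.5 0 0 -3.5" --pt "20 -159 152 4.5 0 0 -3.5"

```text
time: 21.98
eef_pos: [411.2, 142.2, -17.5]
eef_rot: [0.0, 0.03, 1.0, 0.0]
contact_force: [-1.5, -0.7, 4.9]
gripper_width: 29.1
```

Emit:
step_arm --pt "20 0 0 -0.7 0 0 0" --pt "20 0 0 -0.7 0 0 0" --pt "44 0 0 0 0 0 0" --pt "44 0 0 0 0 0 0" --pt "44 0 0 5 0 0 0" --pt "60 0 0 40 0 0 0" --pt "85 0 0 100 0 0 0" --pt "85 40 -20 140 0 0 0" --pt "85 80 -40 150 0 0 0" --pt "85 80 -70 150 0 0 0" --pt "85 80 -70 150 0 0 0"

```text
time: 23.35
eef_pos: [491.2, 70.8, 132.5]
eef_rot: [0.0, 0.031, 1.0, -0.0]
contact_force: [-0.9, 0.0, -0.4]
gripper_width: 85.3
```

```bash
python3 - <<'E'
from h import *
import pickle
c=cam('wrist'); pickle.dump(c,open('w7.pkl','wb')); save(c,'w7.png',(190,60,510,290),2.4)
s=read_state(); print(s['time'],s['eef_pos'],s['gripper_width'],s['contact_force'])
E
```

```text
23.4 [490.63539325  71.79525161 132.30211551] 85.26069671155466 [-0.086983    0.45680062 -0.46831963]
```

View pics/w7.png

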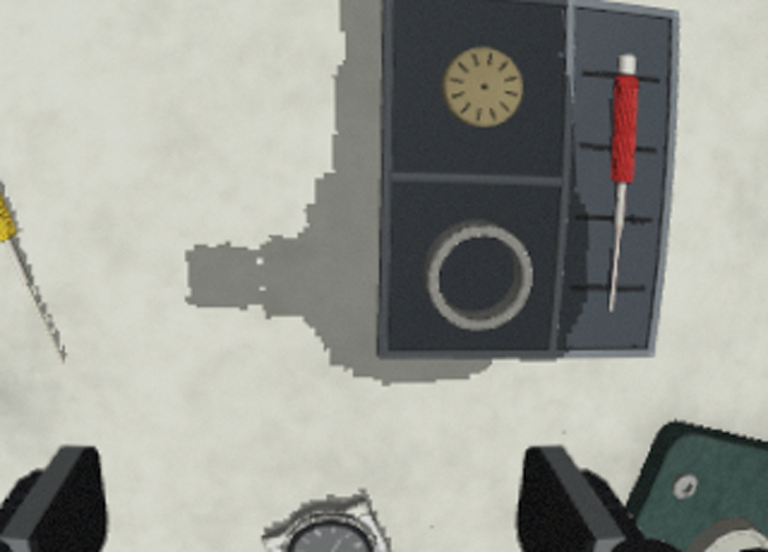

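The grey kit lies well: the disc at (483,86) and the ring at (480,276) are each centred in their bays, and the red driver is straight in the tool bay. Now over the watch for a close look.

Emit:
step_arm --pt "85 20 0 0 0 0 -10" --pt "85 40 0 0 0 0 -20" --pt "85 60 0 0 0 0 -30" --pt "85 80 0 0 0 0 -40" --pt "85 100 0 0 0 0 -50" --pt "85 119 0 -20 0 0 -60" --pt "85 119 0 -50 0 0 -60" --pt "85 119 0 -50 0 0 -60" --pt "85 119 0 -50 0 0 -60"

```text
time: 24.52
eef_pos: [609.5, 72.9, 83.0]
eef_rot: [-0.0, 0.525, 0.851, 0.0]
contact_force: [-0.1, 0.1, 0.6]
gripper_width: 85.1
```

```bash
python3 - <<'E'
from h import *
import pickle
c=cam('wrist'); pickle.dump(c,open('w8.pkl','wb')); save(c,'w8.png',(190,130,450,290),3)
s=read_state(); print(s['time'],s['eef_pos'],s['eef_rot'],c['C'],proj(c,[610,72,18]),proj(c,s['eef_pos']-[0,0,60]))
E
```

```text
24.575 [610.17321899  72.7435542   83.572448  ] [6.31356736e-04 5.25391431e-01 8.50860270e-01 4.96509631e-04] [575.60895209 138.93509632 248.3571842 ] [320.6935033  201.94408531] [321.35405791 203.47677501]
```

View pics/w8.png

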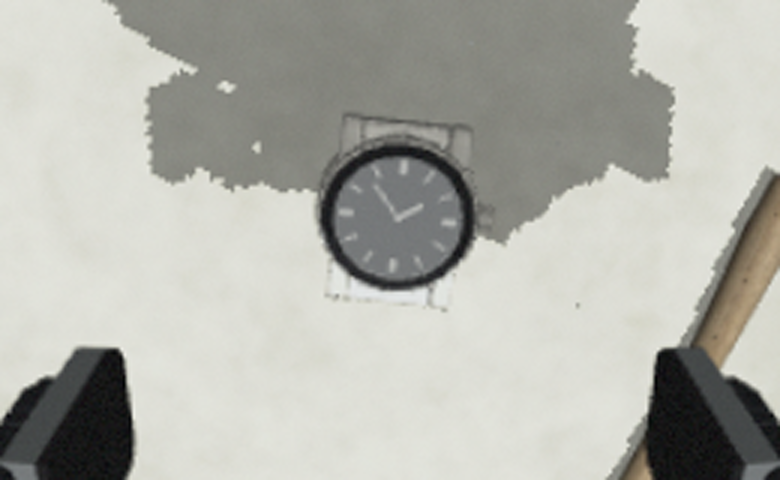

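The watch is seen squarely: body centre (397,217), crown at right (485,216), 12-o'clock lugs at top. It is rotated about 6° clockwise in the image from the pads. Computing the grasp.

```bash
python3 - <<'E'
from h import *
import pickle
c=pickle.load(open('w8.pkl','rb')); g=lambda x,y,z:onz(c,190+x/3,130+y/3,z)[:2]
a=g(404,167,16);b=g(393,264,16);ct=g(397,217,16);cr=g(485,216,9)
l1=(g(345,115,5)+g(472,128,5))/2;l2=(g(328,296,5)+g(447,308,5))/2
for v in(a-b,l1-l2): print('x axis',np.degrees(np.arctan2(v[1],v[0])),np.linalg.norm(v))
v=cr-ct;print('crown dir',np.degrees(np.arctan2(v[1],v[0])),np.linalg.norm(v),'centre',ct,'lugmid',(l1+l2)/2, 'width',np.linalg.norm(g(320,217,12)-g(476,217,12)))
E
```

```text
x axis 110.637059352068 27.02028631503966
x axis 110.45640034180495 52.77442433856305
crown dir 21.77770442991928 24.088818189119173 centre [611.60128049  71.70989784] lugmid [613.21120231  69.2506224 ] width 41.864441586456934
```

Emit:
step_arm --pt "72 0 1.5 -20 0 0 -6" --pt "72 0 1.5 -60 0 0 -6" --pt "72 0 1.5 -85 0 0 -6" --pt "70 0 1.5 -97 0 0 -6" --pt "70 0 1.5 -102 0 0 -6" --pt "70 0 1.5 -102 0 0 -6" --pt "35 0 1.5 -102 0 0 -6" --pt "35 0 1.5 -102 0 0 -6" --pt "35 0 1.5 -102 0 0 -6" --pt "35 0 1.5 -102 0 0 -6" --force 30

```text
time: 25.82
eef_pos: [610.9, 73.8, -18.4]
eef_rot: [0.001, 0.569, 0.822, 0.001]
contact_force: [-0.5, -0.4, 6.0]
gripper_width: 42.8
```

Emit:
step_arm --pt "35 0 0 8 0 0 0" --pt "35 0 0 30 0 0 0" --pt "35 -10 0 75 0 0 0" --pt "35 -40 -30 95 0 0 -1" --pt "35 -75 -75 95 0 0 -2" --pt "35 -100 -125 95 0 0 -4" --pt "35 -115 -175 95 0 0 -5" --pt "35 -125 -230 95 0 0 -7" --pt "35 -130 -285 95 0 0 -8" --pt "35 -136 -335 90 0 0 -9.5" --pt "35 -136 -363 75 0 0 -9.5" --pt "35 -136 -363 70 0 0 -9.5"

```text
time: 27.32
eef_pos: [473.2, -291.0, 49.7]
eef_rot: [-0.0, 0.637, 0.771, -0.0]
contact_force: [-0.5, 0.0, -0.1]
gripper_width: 43.0
```

```bash
python3 - <<'E'
from h import *
c=cam('wrist'); save(c,'w9.png',s=1.25)
s=read_state(); print(s['time'],s['eef_pos'],s['eef_rot'],s['gripper_width'],s['contact_force'],s['moment'])
E
```

```text
27.375 [ 472.853796   -289.16619901   49.16037729] [-1.03869659e-03  6.36201777e-01  7.71521979e-01  2.37907077e-04] 43.10489118953835 [-0.09981871  0.54247068 -0.92780147] [0.0153776  0.01458743 0.01837903]
```

View pics/w9.png

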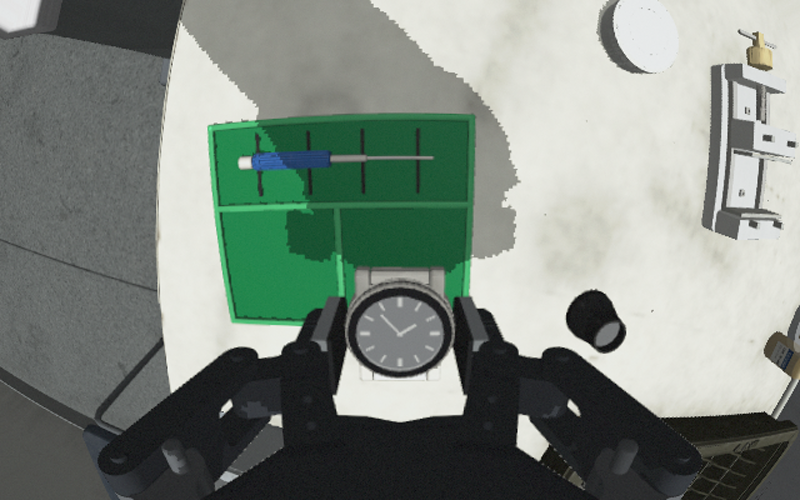

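The watch is held level over the green bay at (405,250), and the blue driver lies straight in its bay. I lower, release and retreat for a last look.

Emit:
step_arm --pt "35 0 0 -30 0 0 0" --pt "35 0 0 -50 0 0 0" --pt "35 0 0 -60 0 0 0" --pt "35 0 0 -64 0 0 0" --pt "35 0 0 -66 0 0 0" --pt "35 0 0 -66 0 0 0" --pt "58 0 0 -65 0 0 0" --pt "58 0 0 -65 0 0 0" --pt "60 0 0 -60 0 0 0" --pt "64 0 0 -35 0 0 0" --pt "70 0 0 10 0 0 0" --pt "80 0 0 60 0 0 0"

```text
time: 28.88
eef_pos: [473.2, -288.9, 111.2]
eef_rot: [-0.001, 0.636, 0.772, 0.0]
contact_force: [1.0, 0.4, 0.7]
gripper_width: 79.9
```

Emit:
step_arm --pt "85 0 20 30 0 0 10" --pt "85 -5 60 60 0 0 20" --pt "85 -20 115 90 0 0 30" --pt "85 -25 170 110 0 0 40" --pt "85 -25 225 130 0 0 50" --pt "85 -25 260 140 0 0 60" --pt "85 -25 270 140 0 0 70" --pt "85 -25 270 140 0 0 78" --pt "85 -25 270 140 0 0 78"

```text
time: 30.0
eef_pos: [448.8, -19.1, 250.6]
eef_rot: [0.0, 0.009, 1.0, -0.0]
contact_force: [-0.6, -0.7, -0.2]
gripper_width: 85.1
```

```bash
python3 - <<'E'
from h import *
import pickle
c=cam('wrist'); pickle.dump(c,open('w10.pkl','wb')); save(c,'w10.png',s=1.25)
s=read_state(); print(s['time'],s['eef_pos'],s['contact_force'])
E
```

```text
30.05 [448.76830663 -19.26620243 250.45224007] [-0.55260948  0.17162998 -0.34271812]
```

View pics/w10.png

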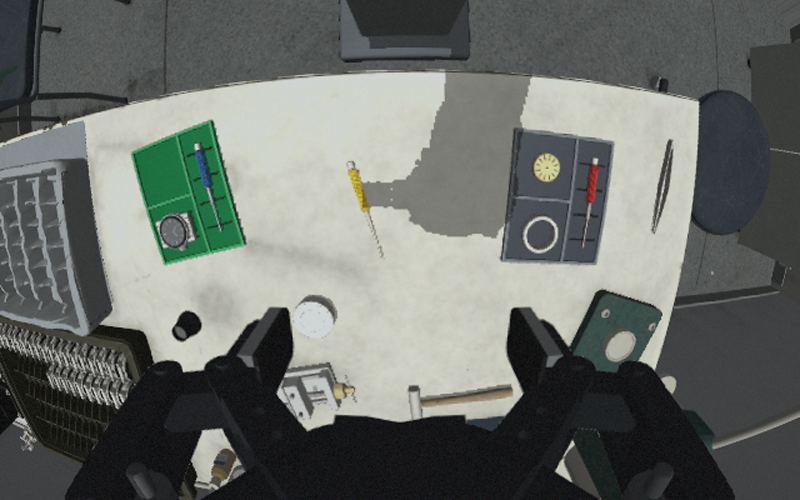

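All pieces lie in their bays: watch (173,231), blue driver (208,187), disc (547,167), ring (540,235), red driver (588,200). As a last check I measure these in the mat frames and hand in if they are within limits.

```bash
python3 - <<'E'
from h import *
import pickle
c=pickle.load(open('w10.pkl','rb')); g=lambda p,z:onz(c,p[0]/1.25,p[1]/1.25,z)[:2]
def loc(P,m,a): a=np.radians(a); d=np.array(P)-m; return np.array([d[0]*np.cos(a)+d[1]*np.sin(a),-d[0]*np.sin(a)+d[1]*np.cos(a)]).round(1)
G=((434.3,-276.5),11.1);Y=((449,164.2),-3.5)
ok=True
for n,p,z,M,T,tol in [('watch',(173,231),21,G,(37,-24),(12,12)),('disc',(547,167),14,Y,(-37,-24),(12,12)),('ring',(540,235),17,Y,(37,-24),(12,12))]:
    e=loc(g(p,z),*M)-T; ok&=bool((abs(e)<tol).all()); print(n,e)
for n,p,q,M in[('blue',(198,144),(221,231),G),('red',(595,158),(584,247),Y)]:
    a,b=loc(g(p,9),*M),loc(g(q,7),*M); e=(a+b)/2-(0,37); ang=(b-a)[1]/(b-a)[0]; ok&=abs(e[0])<17 and abs(e[1])<11 and abs(ang)<.2; print(n,e,'ang',ang.round(2))
for n,p,z in[('yellow mid',((350+381)/2,(163+258)/2),6),('tin',(314,316),21),('loupe',(187,325),20)]: print(n,g(p,z).round())
print(ok)
if ok: print(job_done())
E
```

```text
watch [-1.9  3.5]
disc [ 0.5 -0.5]
ring [ 2.6 -0.4]
blue [-0.75  1.7 ] ang -0.02
red [0.75 1.75] ang 0.03
yellow mid [460. -56.]
tin [ 579. -121.]
loupe [ 599. -299.]
True
the job is handed in; nothing more can be done
None
```

Both kits are made up and the job is handed in, at about 30 s of the 144 s allowed. No verdict is reported.

- **Green mat:** the watch is in a square bay, dial up, and the blue driver is in the tool bay.
- **Grey mat:** the ring and the disc are each in their own square bay, and the red driver is in the tool bay.

**Last wrist picture:**

| Thing | Off bay centre (mat x, y), mm | Angle to bay, rad |
|---|---|---|
| Watch | -1.9, 3.5 | not measured |
| Disc | 0.5, -0.5 | – |
| Ring | 2.6, -0.4 | – |
| Blue driver | -0.8, 1.7 | -0.02 |
| Red driver | 0.8, 1.8 | 0.03 |

- **Left alone:** the yellow driver, tin and loupe are within a few mm of where I first measured them.
- **Flatness:** I judged from the pictures that everything lies flat. I did not measure heights after setting the things down.

**What disagreed:** the real fingertips stand about 22 mm behind the TCP, not at it as the text says. My first close on the red driver therefore shut in the air above it. I found this from the wrist picture and the contact force, and allowed for it in every grasp and placing after that.

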